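Brush out the glue pot

ROBOT

A 7-joint arm with a two-finger parallel gripper is mounted at the origin on the work surface. World frame = base frame: x ahead of the robot, y to its left, z up, the work surface at z = 0. Lengths are in m, angles in rad, forces in N, time in s.
With the tool pointing down it reaches from about 0.4 to 0.75 m from the base axis. Payload 19.5 kg.
Tool frame: the origin (TCP) lies between the finger pads; the fingertips stand 22 mm ahead of it and the grasp point (between the pads) lies 3 mm ahead of it (tcp_to_tips is the distance from the TCP to the fingertips, in m); z points along the fingers, y is the line along which they close (so a half turn about z gives the same grasp; the last joint's range is limited). The gripper opens to 85 mm and grips with 20 to 120 N. Pads are 22 mm wide; open, the fingers measure 114 mm over their backs; the gripper's body (76 mm by 85 mm) begins 54 mm behind the grasp point. The pads swing forward as they close: fully open they stand 13 mm farther back than shut.
Start: joints at [-1.243, 0.707, -0.028, 1.485, 0.022, 0.951, -0.075], TCP at [0.208, 0.536, 0.253] pointing down, gripper open.
Joint ranges: [-2.71, 2.71], [-0.32, 2.16], [-1.57, 1.52], [0, 2.45], [-1.46, 4.6], [0, 2.02], [-2.83, 2.83]. Speed limits (rad/s): [1.89, 1.89, 2.57, 2.57, 3.01, 3.01, 3.01].

INTERFACE

Orientations are given as a unit quaternion [w, x, y, z].
In Python, from station import * gives the robot as it stands.
- The arm moves only by the tool carry_out, never from a script. Its argument "moves" is a list that holds one entry, the list of rows, each a list of 7 numbers: the shift along the tool's x, y, z in cm, then the turn, a rotation vector about the tool's x, y, z in degrees, then the opening, from 0 (shut) to 1 (fully open). A call has 1 to 10 rows; each row shifts and turns the commanded pose from where the row before left it, along the tool's axes as they then stand; what a row does not reach is not made up. A row lasts 1/10 s, in which the tool goes at most 50 mm and 8.59 degrees, less where a joint would pass 70% of its speed; a pose out of reach is approached as far as the arm can. A call with a gripper value outside its range is refused whole. The fingers move at their own pace and stop on an object; "newtons" is the grip in N (left out, the last holds). Time passes only in rows, so rows that do not move let the fingers close. It gives the time, the measured TCP pose, the force, the opening and the grip force at its end, in the units of the state.
- get_obs(): the state, without advancing time (a new reading comes with each control period).
- camera(name): name is "side" or "top"; returns a dict with "img" (480x640x3 uint8, red, green, blue), "fx", "fy", "cx", "cy" (pixels), "rvec" (rotation vector, rad) and "tvec" (3), from world to camera coordinates, as OpenCV has them. Camera axes: x right, y down, z forward; pixel columns grow to the right and rows downward; lengths in m; the calibration is good to about 2 mm. A picture is of the moment at which its call begins. There is no depth.
- hand_in(): hands the job in; it is judged then, once.
The state is a dict: "time_s": time; "joint_pos": joint angles; "dq": joint speeds; "tau": joint torques, N m; "ee_pos": TCP position; "ee_rot": TCP orientation; "wrist_force": force on the tool from outside, world axes, zero at the start; "wrist_torque": the same for the moment, N m; "width": opening from 0.0 (shut) to 1.0 (fully open); "grip_force": force on a finger pad.
Only numpy, scipy, OpenCV 4.12 (cv2) and the standard library are available. Lean on these libraries where they do the work, as an engineer would, in place of code of your own. Each camera call takes 0.05 s, during which the arm holds its last target. There are 200 camera calls.

TASK

The bench lamp hangs in the way over the shoemaker's steel glue pot: swing its arm aside until the shade stands a good hand's breadth clear of the pot, and leave it there. Then take the long round brush out of its stand and brush out the inside of the pot with three full strokes, each one down to the pot's floor and up again until the end of the bristles is near the rim. Stand the brush back upright in its stand, leaving the pot and the stand upright where they are and the other things on the bench undisturbed.

Things in the scene. Friction and masses are not known exactly. Their poses are not given: they have to be found in the camera images.
- pot: Open steel glue pot on the bench, loose, about 0.6 kg: round, 72 mm across (75 at the rim bead), 105 mm high, 66 mm clear inside with a straight wall, floor 5 mm thick, with an ear handle that reaches 70 mm from the axis. Origin: centre of its underside; z up the axis; the ear points along its own -x. It stands under the lamp's shade at the start.
- brush: Long round brush, 205 mm, 0.12 kg, loose, standing upright in its stand, bristles down. Stiff bristle head 75 mm long, 54 mm across (soft tips 59), lowest 6 mm tapered to 44 mm; wire stem 8 mm across to 108 mm; round wooden handle 18 mm across from 116 to 190 mm, swelling to 21 mm at 199. Grip the handle from above at 160 to 175 mm. Origin: centre of the bristles' lower end; z towards the handle.
- stand: Squat open stoneware brush stand without handle, loose, 0.55 kg: round, 86 mm across, 75 mm high, wall 6 mm (74 mm clear inside), floor 6 mm thick, on which the brush stands. Origin: centre of its underside; z up. It stands to the left or to the right of the pot.
- lamp_arm (a joint): Angle of the lamp's horizontal swing arm about its upright post, rad, from -1.5 to 1.5, growing counter-clockwise seen from above; at 0 the arm points along the lamp's own -x, roughly towards the robot. The joint is stiff (about 0.5 N m, or 2 N at the knob) and stays where it is left.
- lamp_knob (a point): Mid-height of the upright round knob on top of the lamp's shade, 250 mm from the pivot axis; knob 20 mm across, 38 mm tall (z 297 to 335 mm), this point at z 317. The shade below is a round dome 120 mm across, z 235 to 297 mm, and may swing over everything on the bench (the brush in its stand tops out at 211 mm). The arm tube, 14 mm across at z 284, runs to the post.
- lamp_pivot (a point): Point on the vertical axis of the lamp's swing joint, at the knob point's height. The post below is 18 mm across, the hub on it reaches z 305 mm, the fixed round base is 150 mm across.
- tumbler: Bystander: tapered blue plastic tumbler, 82 mm across the rim, 110 mm high, with a spoon standing in it up to 170 mm; on the other side of the pot from the stand. Origin: centre of its underside.
- shoe: Bystander: half-made canvas shoe on its wooden last, 275 mm long, 100 mm wide, 135 mm high. Origin: underside, about the middle of its length; x towards the toe.
- bare_last: Bystander: bare wooden shoe last, 250 mm long, 85 mm wide, 113 mm high. Origin: underside, about the middle; x towards the toe.
- tin: Bystander: closed round steel tin, 87 mm across, 94 mm high. Origin: centre of its underside.
- hammer: Bystander: hammer lying flat, 240 mm long. Origin: near its middle on the bench; handle towards its -x.
- soles: Bystander: stack of cut soles lying flat, 250 mm long, 25 mm high. Origin: underside, about the middle.
There are look-alikes about, which are no part of the job. Leave any blue or purple look-alike of the stand alone. Leave any black look-alike of the pot alone.

How it is judged:
By the outcome, as a careful person would: the job done as asked, in the order asked, and still so for the second after the job is handed in, with the robot touching nothing.
It also fails if it takes over 62 s, if anything falls off the work surface, if the arm or the gripper's body presses on something with over 40 N, if the wrist force passes 120 N, or if a joint passes its speed limit or range.

## Working session

There is one attempt and no reset: what is moved stays moved. The work goes in short steps, Python scripts to look and compute and a tool call to move; the robot and the scene stay as the last step left them, time stands still between calls to the robot, and variables do not carry over. Pictures are saved under pics/ and viewed, at most 10 in all, crops included, and the job is handed in when it is done.

Besides the shell and the picture viewer there is one more tool, called after "Request:" as name([rows], argument=value, ...), one row to a line, values as JSON. carry_out: Moves the arm, as the interface text tells. Its arguments: {"type":"object","properties":{"moves":{"type":"array"},"newtons":{"type":"number"}},"required":["moves"]}

```bash
mkdir -p pics; ls; python3 - <<'E'
from station import *
import cv2,pickle
o=get_obs();print(o)
for n in("side","top"):
    c=camera(n);cv2.imwrite(f"pics/{n}0.png",c["img"][:,:,::-1]);pickle.dump(c,open(f"pics/{n}0.pkl","wb"))
    print({k:v for k,v in c.items() if k!="img"})
E
```

```text
pics
{'time_s': 0.0, 'joint_pos': array([-1.24268217,  0.70710417, -0.02764233,  1.48499407,  0.02198265,
        0.95091075, -0.07551393]), 'dq': array([ 0.00068751, -0.00082937,  0.00021   , -0.00141513,  0.00082688,
        0.00066082, -0.00130619]), 'tau': array([-4.07805019e-04, -8.83205795e+01,  1.23447396e+00, -2.36178052e+01,
        1.67957781e-02,  6.27509653e-03, -2.82777705e-05]), 'ee_pos': array([0.20772685, 0.5359058 , 0.25282771]), 'ee_rot': array([-9.95554285e-05,  1.83857493e-01,  9.82952751e-01, -5.48549171e-04]), 'wrist_force': array([0.12639498, 0.58252358, 1.0891691 ]), 'wrist_torque': array([ 0.01921074, -0.00038979, -0.02040539]), 'grip_force': 0.0, 'width': 0.9988163602441787}
{'fx': 440.7647379082875, 'fy': 440.7647379082875, 'cx': 319.4192561252174, 'cy': 242.66638814692377, 'rvec': array([ 2.13348436, -0.44603726,  0.26617698]), 'tvec': array([-0.50897507,  0.27094661,  1.17770943])}
{'fx': 608.4200238971526, 'fy': 608.4200238971526, 'cx': 325.9869822343542, 'cy': 240.875636724959, 'rvec': array([ 2.20179795, -2.17717409,  0.04486005]), 'tvec': array([-0.01698978,  0.55430887,  1.70645186])}
```

View pics/top0.png

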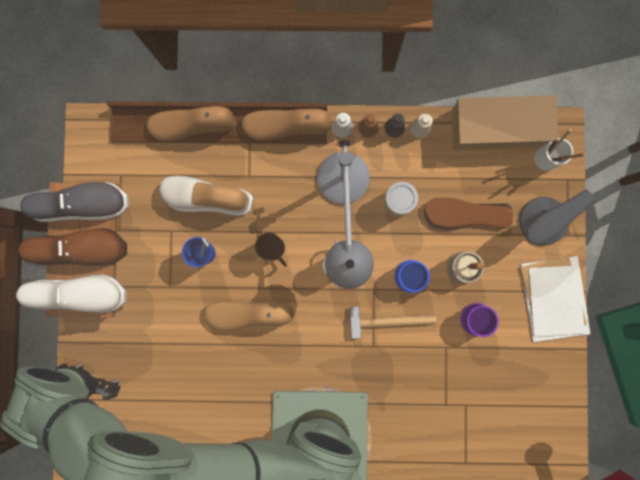

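View pics/side0.png

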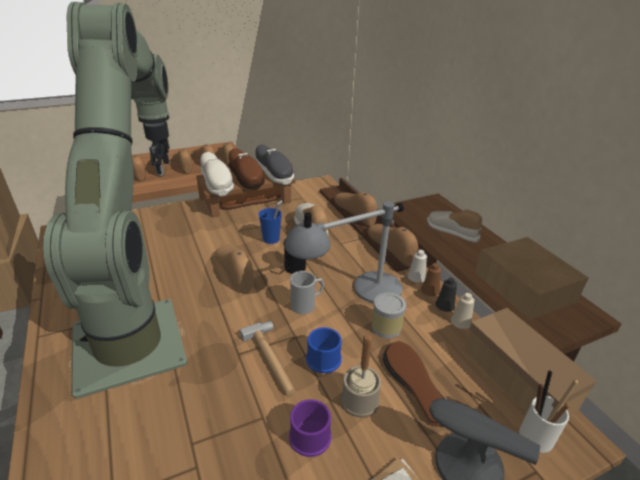

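The top view shows the lamp shade at (349,264) with its knob at (350,265), the post at (345,160) and the brush in its stand at (467,267).
- **Pot:** the steel pot under the shade (side 303,292) fits. The black mug (top 270,247) is the look-alike.
- **Stand:** the grey stoneware one with the brush (side 361,390) fits. The blue (324,350) and purple (311,428) ones are look-alikes.

I'll confirm both in one enlarged crop.

```bash
cat > h.py <<'E'
from station import *
import cv2,pickle,numpy as np
from scipy.spatial.transform import Rotation as R
def load(n): return pickle.load(open(f"pics/{n}.pkl","rb"))
def snap(n,tag):
    c=camera(n);pickle.dump(c,open(f"pics/{n}{tag}.pkl","wb"));return c
def K(c): return np.array([[c["fx"],0,c["cx"]],[0,c["fy"],c["cy"]],[0,0,1]])
def proj(c,P): return cv2.projectPoints(np.array(P,float).reshape(-1,3),c["rvec"],c["tvec"],K(c),None)[0].reshape(-1,2)
def ray(c,uv,z):
    Rm=cv2.Rodrigues(c["rvec"])[0];o=-Rm.T@c["tvec"];d=Rm.T@np.linalg.inv(K(c))@[uv[0],uv[1],1]
    return o+d*(z-o[2])/d[2]
def circ(c,p,r,z):
    a=np.linspace(0,2*np.pi,48);return proj(c,np.c_[p[0]+r*np.cos(a),p[1]+r*np.sin(a),0*a+z])
E
python3 - <<'E'
from h import *
s=load("side0");t=load("top0")
a=cv2.resize(s["img"][170:420,240:440],(640,800),interpolation=cv2.INTER_CUBIC)[:, :, ::-1]
a=cv2.resize(s["img"][180:420,250:410],None,fx=2.5,fy=2.5,interpolation=cv2.INTER_CUBIC)
b=cv2.resize(t["img"][140:300,310:510],None,fx=2,fy=2,interpolation=cv2.INTER_CUBIC)
im=np.zeros((600,800,3),np.uint8);im[:,:400]=a;im[:320,400:]=b
cv2.imwrite("pics/crop1.png",im[:,:,::-1])
print("knob",ray(t,(350,265),.335),"post",ray(t,(345.5,158),.305),"pot side",ray(s,(303,281),.105),"stand top",ray(t,(467,267),.075),"stand side",ray(s,(361,383),.075),"brushtop",ray(t,(477,266),.205),ray(s,(366,340),.211))
E
```

```text
knob [ 0.48290994 -0.0701932   0.335     ] post [ 0.73615651 -0.05800553  0.305     ] pot side [ 0.48099627 -0.05313676  0.105     ] stand top [ 0.48446429 -0.39521229  0.075     ] stand side [ 0.47665878 -0.40655187  0.075     ] brushtop [ 0.48571043 -0.39157787  0.205     ] [ 0.4781116  -0.40450515  0.211     ]
```

View pics/crop1.png

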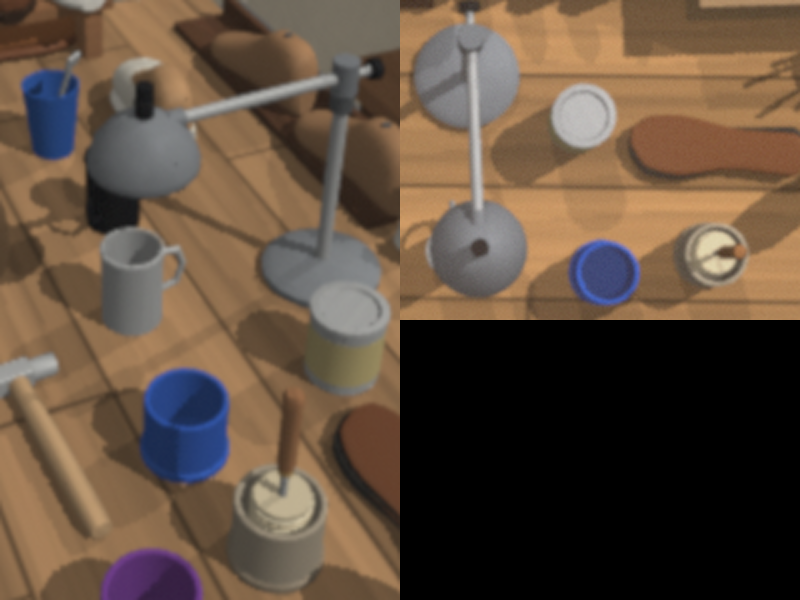

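The crop confirms both. The steel pot with the ear is at side (303,292), under the shade, and the grey stoneware stand holds the brush at side (362,382) and top (468,267). Next I'll refine the knob and brush positions and plan the approach.

```bash
cat >> h.py <<'E'
def yaw(o):
    q=o["ee_rot"];y=R.from_quat(q,scalar_first=True).as_matrix()[:,1];return np.degrees(np.arctan2(y[1],y[0]))
def cur():
    o=get_obs();return np.r_[o["ee_pos"],yaw(o)]
def down(a): # tool y at angle a, z down
    a=np.radians(a);y=[np.cos(a),np.sin(a),0];z=[0,0,-1];x=np.cross(y,z);return R.from_matrix(np.c_[x,y,z])
def rows(wps,level=True):
    o=get_obs();p=o["ee_pos"];r=R.from_quat(o["ee_rot"],scalar_first=True)
    for w in wps:
        *q,a,n=w;q=np.array(q);p0=p;r1=down(a);rv=(r.inv()*r1).as_rotvec()/n;st=R.from_rotvec(rv)
        for i in range(int(n)):
            d=r.inv().apply((q-p0)/n)*100;print(np.round(np.r_[d,np.degrees(rv)],2).tolist());r=r*st
        p=q
E
python3 - <<'E'
from h import *
s=load("side0");t=load("top0")
print("knob",ray(t,(350,264),.335),ray(s,(308,220),.317),ray(s,(309,213),.335))
print("post",ray(t,(345.5,158),.305),ray(s,(389,206),.305))
print("brush",ray(t,(479.5,265),.205),ray(s,(367,338),.205))
print("stand",ray(t,(469,267),.075),ray(s,(362,382),.075))
print("tumbler",ray(t,(198,249),.11),"hub base",ray(t,(343,178),.0))
rows([(.208,.536,.40,75,3),(.482,-.06,.40,90,14)])
E
```

```text
knob [ 0.48520334 -0.07017148  0.335     ] [ 0.4860669  -0.07335211  0.317     ] [ 0.4899355  -0.07034522  0.335     ]
post [ 0.73615651 -0.05800553  0.305     ] [ 0.72849218 -0.07118125  0.305     ]
brush [ 0.48828241 -0.39782083  0.205     ] [ 0.4861207  -0.39555736  0.205     ]
stand [ 0.48452621 -0.40062966  0.075     ] [ 0.48008007 -0.40502955  0.075     ]
tumbler [0.52396125 0.33029497 0.11      ] hub base [ 0.73622816 -0.05727876  0.        ]
[-0.01, 0.0, -4.9, -0.02, 0.0, -2.06]
[-0.01, 0.0, -4.9, -0.02, 0.0, -2.06]
[-0.01, 0.0, -4.9, -0.02, 0.0, -2.06]
[-2.99, -3.61, 0.0, -0.0, -0.0, -1.07]
[-2.92, -3.66, 0.0, -0.0, -0.0, -1.07]
[-2.86, -3.71, 0.0, -0.0, -0.0, -1.07]
[-2.79, -3.77, 0.0, -0.0, -0.0, -1.07]
[-2.71, -3.82, 0.0, -0.0, -0.0, -1.07]
[-2.64, -3.87, 0.0, -0.0, -0.0, -1.07]
[-2.57, -3.92, 0.0, -0.0, -0.0, -1.07]
[-2.5, -3.97, 0.0, -0.0, -0.0, -1.07]
[-2.42, -4.01, 0.0, -0.0, -0.0, -1.07]
[-2.35, -4.06, 0.0, -0.0, -0.0, -1.07]
[-2.27, -4.1, 0.0, -0.0, -0.0, -1.07]
[-2.19, -4.14, 0.0, -0.0, -0.0, -1.07]
[-2.11, -4.18, 0.0, -0.0, -0.0, -1.07]
[-2.04, -4.22, 0.0, -0.0, -0.0, -1.07]
```

Request:
carry_out([
  [[0,0,-4.9,0,0,-2,0.7],[0,0,-4.9,0,0,-2,0.7],[0,0,-4.9,0,0,-2,0.7],[-3,-3.6,0,0,0,-1,0.7],[-2.9,-3.7,0,0,0,-1,0.7],[-2.9,-3.7,0,0,0,-1,0.7],[-2.8,-3.8,0,0,0,-1,0.7],[-2.7,-3.8,0,0,0,-1,0.7],[-2.6,-3.9,0,0,0,-1,0.7],[-2.6,-3.9,0,0,0,-1,0.7]],
], newtons=20)

```text
time_s: 1.1
ee_pos: [0.343, 0.2348, 0.4003]
ee_rot: [-0.0, 0.071, 0.997, -0.0]
wrist_force: [1.2, 0.9, 0.3]
width: 0.698
grip_force: 0.0
```

Request:
carry_out([
  [[-2.5,-4,0,0,0,-1,0.7],[-2.4,-4,0,0,0,-1,0.7],[-2.4,-4,0,0,0,-1,0.7],[-2.3,-4.1,0,0,0,-1,0.7],[-2.2,-4.1,0,0,0,-1,0.7],[0,0,0,0,0,0,0.7],[0,0,0,0,0,0,0.7]],
])

```text
time_s: 1.8
ee_pos: [0.4383, 0.0226, 0.4]
ee_rot: [-0.0, 0.029, 1.0, -0.0]
wrist_force: [-0.8, -0.0, 0.4]
width: 0.703
grip_force: 0.0
```

```bash
python3 - <<'E'
from h import *
print(cur(),get_obs()["width"])
rows([(.486,-.071,.40,90,4),(.486,-.071,.329,90,4)])
E
```

```text
[4.38306465e-01 2.25533364e-02 4.00015084e-01 8.67057192e+01] 0.7028179789949663
[-1.32, -2.27, -0.0, -0.0, -0.01, -0.82]
[-1.29, -2.29, -0.0, -0.0, -0.01, -0.82]
[-1.26, -2.3, -0.0, -0.0, -0.01, -0.82]
[-1.23, -2.32, 0.0, -0.0, -0.01, -0.82]
[-0.0, 0.0, 1.78, -0.0, -0.0, -0.0]
[-0.0, 0.0, 1.78, -0.0, -0.0, -0.0]
[-0.0, 0.0, 1.78, -0.0, -0.0, -0.0]
[-0.0, 0.0, 1.78, -0.0, -0.0, -0.0]
```

Request:
carry_out([
  [[-1.3,-2.3,0,0,0,-0.8,0.7],[-1.3,-2.3,0,0,0,-0.8,0.7],[-1.25,-2.3,0,0,0,-0.8,0.7],[-1.25,-2.3,0,0,0,-0.8,0.7],[0,0,0,0,0,0,0.7],[0,0,1.8,0,0,0,0.7],[0,0,1.8,0,0,0,0.7],[0,0,1.8,0,0,0,0.7],[0,0,1.7,0,0,0,0.7],[0,0,0,0,0,0,0.7]],
])

```text
time_s: 2.8
ee_pos: [0.4854, -0.069, 0.328]
ee_rot: [-0.001, -0.001, 1.0, 0.0]
wrist_force: [0.5, -0.6, 1.0]
width: 0.698
grip_force: 0.0
```

Request:
carry_out([
  [[0,0,0,0,0,0,0.3],[0,0,0,0,0,0,0.1],[0,0,0,0,0,0,0],[0,0,0,0,0,0,0],[0,0,0,0,0,0,0],[0,0,0,0,0,0,0]],
])

```text
time_s: 3.4
ee_pos: [0.4863, -0.0704, 0.3301]
ee_rot: [0.001, -0.0, 1.0, 0.0]
wrist_force: [-0.8, 0.8, 6.2]
width: 0.228
grip_force: 20.9
```

```bash
python3 - <<'E'
from h import *
c=cur();print(c,get_obs()["width"])
P=np.array([.735,-.061]);v=c[:2]-P;n=12
w=[]
for i in range(1,n+1):
    k=-5.4*i;M=R.from_euler('z',k,degrees=True).as_matrix()[:2,:2];w.append((*(P+M@v),c[2],c[3]+k,1))
rows(w);print(w[-1])
E
```

```text
[ 4.86250744e-01 -7.04151971e-02  3.30087230e-01  9.00198435e+01] 0.22764702463675102
[-0.02, 2.35, 0.0, 0.01, 0.07, 5.4]
[-0.02, 2.35, 0.0, 0.0, 0.0, 5.4]
[-0.02, 2.35, -0.0, -0.0, 0.0, 5.4]
[-0.02, 2.35, 0.0, 0.0, 0.0, 5.4]
[-0.02, 2.35, 0.0, 0.0, 0.0, 5.4]
[-0.02, 2.35, 0.0, 0.0, 0.0, 5.4]
[-0.02, 2.35, 0.0, 0.0, 0.0, 5.4]
[-0.02, 2.35, 0.0, 0.0, 0.0, 5.4]
[-0.02, 2.35, 0.0, 0.0, 0.0, 5.4]
[-0.02, 2.35, 0.0, 0.0, 0.0, 5.4]
[-0.02, 2.35, 0.0, 0.0, 0.0, 5.4]
[-0.02, 2.35, 0.0, 0.0, 0.0, 5.4]
(np.float64(0.6205685930009718), np.float64(0.16006626002700314), np.float64(0.330087229653603), np.float64(25.219843476888684), 1)
```

Request:
carry_out([
  [[0,1.2,-0.1,0,0,2.7,0],[0,2.35,0,0,0,5.4,0],[0,2.35,0,0,0,5.4,0],[0,2.35,0,0,0,5.4,0],[0,2.35,0,0,0,5.4,0],[0,1.2,0,0,0,2.7,0]],
])

```text
time_s: 4.0
ee_pos: [0.5087, 0.0458, 0.3302]
ee_rot: [-0.0, 0.234, 0.972, -0.0]
wrist_force: [-0.1, -3.2, -5.5]
width: 0.228
grip_force: 21.9
```

Request:
carry_out([
  [[0,1.2,0,0,0,2.7,0],[0,2.35,0,0,0,5.4,0],[0,2.35,0,0,0,5.4,0],[0,2.35,0,0,0,5.4,0],[0,2.35,0,0,0,5.4,0],[0,2.35,0,0,0,5.4,0],[0,2.35,0,0,0,5.4,0],[0,1.9,0,0,0,4.3,0],[0,0,0,0,0,0,0],[0,0,0,0,0,0,0]],
])

```text
time_s: 5.0
ee_pos: [0.6259, 0.1665, 0.3301]
ee_rot: [-0.001, 0.547, 0.837, 0.0]
wrist_force: [-1.0, 5.2, -4.4]
width: 0.226
grip_force: 22.1
```

Request:
carry_out([
  [[0,0,0,0,0,0,0.3],[0,0,0,0,0,0,0.6],[0,0,0,0,0,0,0.7],[0,0,0,0,0,0,0.7],[0,0,-2,0,0,0,0.7],[0,0,-4,0,0,0,0.7],[0,0,-3,0,0,0,0.7],[0,-3,0,0,0,0,0.7],[0,-4.5,0,0,0,-4,0.7],[0,-4.5,0,0,0,-4,0.7]],
])

```text
time_s: 6.0
ee_pos: [0.5211, 0.1165, 0.4201]
ee_rot: [0.0, 0.49, 0.872, -0.0]
wrist_force: [1.6, -0.6, 0.4]
width: 0.699
grip_force: 0.0
```

```bash
python3 - <<'E'
from h import *
s=snap("side",1);t=snap("top",1)
a=cv2.resize(s["img"][180:420,240:400],None,fx=2.5,fy=2.5,interpolation=cv2.INTER_CUBIC)
b=cv2.resize(t["img"][150:300,290:490],None,fx=2,fy=2,interpolation=cv2.INTER_CUBIC)
e=cv2.resize(t["img"][225:300,300:400],None,fx=4,fy=4,interpolation=cv2.INTER_CUBIC)
im=np.zeros((600,800,3),np.uint8);im[:,:400]=a;im[:300,400:]=b;im[300:,400:]=e
cv2.imwrite("pics/crop2.png",im[:,:,::-1])
print(cur())
E
```

```text
[ 0.51773439  0.11407804  0.42103292 31.09868861]
```

View pics/crop2.png

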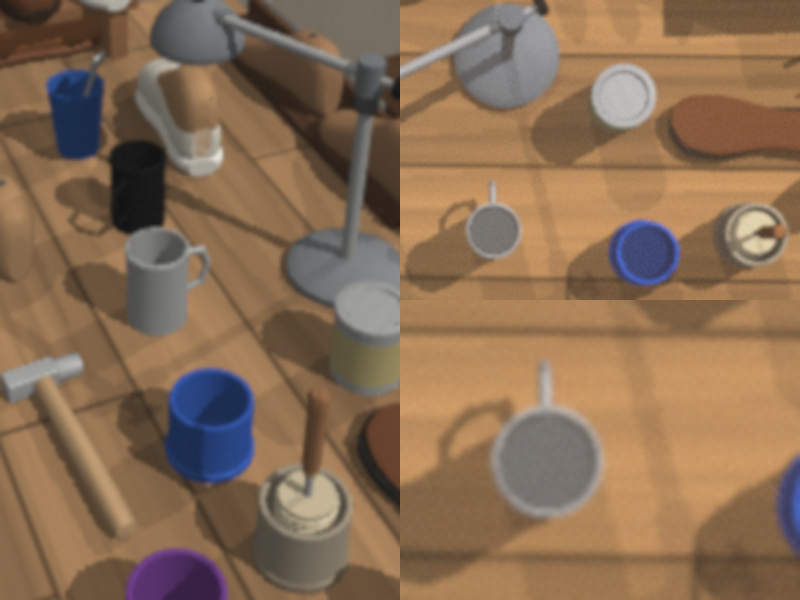

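The lamp now stands aside, and the pot rim shows at top (337,265) and side (303,280). The stand and brush are unchanged, with the handle top at top (480,266) and side (367,338). I'll fit the rims and the handle in both views.

```bash
cat > fit.py <<'E'
from h import *
from scipy.optimize import minimize
def grad(c):
    g=cv2.GaussianBlur(c["img"],(0,0),1.0).astype(np.float32)
    return sum(np.hypot(cv2.Sobel(g[:,:,k],5,1,0),cv2.Sobel(g[:,:,k],5,0,1)) for k in range(3))
def fit(cs,p0,r,z):
    G=[(c,grad(c)) for c in cs]
    def f(p):
        return -sum(np.log(20+cv2.remap(g,circ(c,p,r,z).astype(np.float32).reshape(1,-1,2),None,1)).mean() for c,g in G)
    L=np.arange(-.016,.0161,.001);b=min(((f((p0[0]+i,p0[1]+j)),p0[0]+i,p0[1]+j) for i in L for j in L))
    return np.round(minimize(f,b[1:],method="Nelder-Mead",options=dict(initial_simplex=[b[1:],(b[1]+.001,b[2]),(b[1],b[2]+.001)])).x,4)
E
python3 - <<'E'
from fit import *
s=load("side1");t=load("top1")
print("rough pot",ray(t,(337,265),.105),ray(s,(303,280),.105))
for nm,p,r,z in(("pot",(.484,-.045),.0375,.104),("stand",(.483,-.401),.043,.075)):
    print(nm,fit([t],p,r,z),fit([s],p,r,z),fit([s,t],p,r,z))
print("brush top",ray(t,(480,266),.203),ray(s,(367.2,338),.205),"wood low",ray(t,(471.5,267),.122),ray(s,(364.8,368),.122))
E
```

```text
rough pot [ 0.48548898 -0.04198232  0.105     ] [ 0.4827114  -0.04899991  0.105     ]
pot [ 0.484  -0.0388] [ 0.4798 -0.0367] [ 0.4834 -0.0375]
stand [ 0.488 -0.396] [ 0.4816 -0.4006] [ 0.4835 -0.3995]
brush top [ 0.48582332 -0.39954696  0.203     ] [ 0.48651332 -0.3957247   0.205     ] wood low [ 0.48404303 -0.39671632  0.122     ] [ 0.48275084 -0.4055836   0.122     ]
```

```bash
python3 - <<'E'
from fit import *
def big(c,x,y,w,h,f,cs):
    im=cv2.resize(c["img"][y:y+h,x:x+w],None,fx=f,fy=f,interpolation=cv2.INTER_CUBIC)[:,:,::-1].copy()
    for p,r,z,col in cs:
        q=(circ(c,p,r,z)+.5-[x,y])*f;cv2.polylines(im,[(q*8).astype(np.int32)],True,col,1,cv2.LINE_AA,3)
    return im
s=load("side1");t=load("top1")
P=[((.484,-.0405),.0375,.104,(0,255,0)),((.484,-.0405),.036,.0,(0,0,255))]
S=[((.4835,-.3995),.043,.075,(0,255,0)),((.4835,-.3995),.043,.0,(0,0,255))]
im=np.vstack([np.hstack([big(s,270,260,80,60,5,P),big(t,300,235,80,60,5,P)]),np.hstack([big(s,322,357,80,60,5,S),big(t,430,240,80,60,5,S)])])
cv2.imwrite("pics/ov1.png",im)
E
```

```text
(no output)
```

View pics/ov1.png

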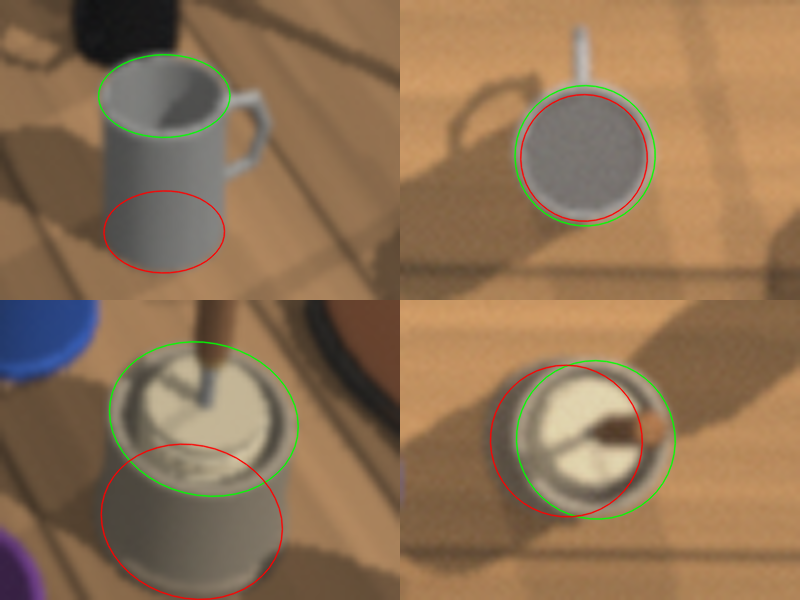

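The overlays agree to about 1 px. That puts the pot at about (0.484,-0.041), the stand at about (0.484,-0.398), and the brush handle at about (0.4855,-0.3985). Now to the brush.

```bash
python3 - <<'E'
from h import *
rows([(.4855,-.02,.40,18,4),(.4855,-.3985,.29,0,10)])
E
```

```text
[-2.45, -2.42, 0.53, -0.04, -0.02, 3.27]
[-2.59, -2.28, 0.53, -0.04, -0.02, 3.27]
[-2.71, -2.12, 0.53, -0.04, -0.02, 3.27]
[-2.83, -1.97, 0.53, -0.04, -0.02, 3.27]
[-3.6, -1.17, 1.1, 0.0, 0.0, 1.8]
[-3.63, -1.06, 1.1, 0.0, 0.0, 1.8]
[-3.67, -0.94, 1.1, 0.0, 0.0, 1.8]
[-3.69, -0.83, 1.1, 0.0, 0.0, 1.8]
[-3.72, -0.71, 1.1, 0.0, 0.0, 1.8]
[-3.74, -0.59, 1.1, 0.0, 0.0, 1.8]
[-3.76, -0.47, 1.1, 0.0, 0.0, 1.8]
[-3.77, -0.36, 1.1, 0.0, 0.0, 1.8]
[-3.78, -0.24, 1.1, 0.0, 0.0, 1.8]
[-3.78, -0.12, 1.1, 0.0, 0.0, 1.8]
```

Request:
carry_out([
  [[-2.45,-2.4,0.5,0,0,3.3,0.7],[-2.6,-2.3,0.5,0,0,3.3,0.7],[-2.7,-2.1,0.5,0,0,3.3,0.7],[-2.8,-2,0.5,0,0,3.2,0.7],[-3.6,-1.2,1.1,0,0,1.8,0.7],[-3.6,-1.1,1.1,0,0,1.8,0.7],[-3.7,-0.9,1.1,0,0,1.8,0.7],[-3.7,-0.8,1.1,0,0,1.8,0.7],[-3.7,-0.7,1.1,0,0,1.8,0.7],[-3.7,-0.6,1.1,0,0,1.8,0.7]],
])

```text
time_s: 7.1
ee_pos: [0.4898, -0.2452, 0.3342]
ee_rot: [0.0, 0.662, 0.75, 0.0]
wrist_force: [1.0, 0.7, -0.0]
width: 0.698
grip_force: 0.0
```

Request:
carry_out([
  [[-3.7,-0.5,1.1,0,0,1.8,0.7],[-3.8,-0.4,1.1,0,0,1.8,0.7],[-3.8,-0.3,1.1,0,0,1.8,0.7],[-3.8,-0.1,1.1,0,0,1.8,0.7],[0,0,0,0,0,0,0.7],[0,0,0,0,0,0,0.7],[0,0,0,0,0,0,0.7]],
])

```text
time_s: 7.8
ee_pos: [0.4892, -0.3945, 0.2909]
ee_rot: [0.0, 0.707, 0.708, 0.0]
wrist_force: [0.5, 0.4, -0.3]
width: 0.701
grip_force: 0.0
```

```bash
python3 - <<'E'
from h import *
print(cur(),get_obs()["joint_pos"])
rows([(.4855,-.3985,.27,0,1),(.4855,-.3985,.174,0,4)])
E
```

```text
[ 0.48916651 -0.39447031  0.29092251  0.06799907] [ 0.44435976  0.7994122   0.44221101  1.2112684  -0.33597962  1.20074234
  0.88984233]
[-0.4, -0.37, 2.09, 0.04, -0.01, 0.07]
[0.0, 0.0, 2.4, -0.0, 0.0, 0.0]
[0.0, 0.0, 2.4, -0.0, 0.0, 0.0]
[0.0, 0.0, 2.4, -0.0, 0.0, 0.0]
[0.0, 0.0, 2.4, -0.0, 0.0, 0.0]
```

Request:
carry_out([
  [[-0.4,-0.4,2.1,0,0,0,0.7],[0,0,2.4,0,0,0,0.7],[0,0,2.4,0,0,0,0.7],[0,0,2.4,0,0,0,0.7],[0,0,2.4,0,0,0,0.7],[0,0,0,0,0,0,0.5],[0,0,0,0,0,0,0.35],[0,0,0,0,0,0,0.25],[0,0,0,0,0,0,0.15],[0,0,0,0,0,0,0]],
], newtons=60)

```text
time_s: 8.8
ee_pos: [0.4856, -0.3995, 0.1752]
ee_rot: [0.002, 0.707, 0.707, 0.0]
wrist_force: [2.3, 0.4, 7.1]
width: 0.193
grip_force: 58.5
```

Request:
carry_out([
  [[0,0,0,0,0,0,0],[0,0,0,0,0,0,0],[0,0,0,0,0,0,0]],
])

```text
time_s: 9.1
ee_pos: [0.4856, -0.3995, 0.1752]
ee_rot: [0.002, 0.707, 0.707, 0.0]
wrist_force: [1.9, 0.7, 7.1]
width: 0.198
grip_force: 58.6
```

```bash
python3 - <<'E'
from h import *
print(cur())
s=snap("side",2);t=snap("top",2)
im=np.zeros((500,800,3),np.uint8)
im[:,:400]=cv2.resize(s["img"][310:410,320:400],None,fx=5,fy=5,interpolation=cv2.INTER_CUBIC)
im[:,400:]=cv2.resize(t["img"][215:315,430:510],None,fx=5,fy=5,interpolation=cv2.INTER_CUBIC)
cv2.imwrite("pics/grip.png",im[:,:,::-1])
E
```

```text
[ 0.4856265  -0.39948758  0.1751864   0.02752633]
```

View pics/grip.png

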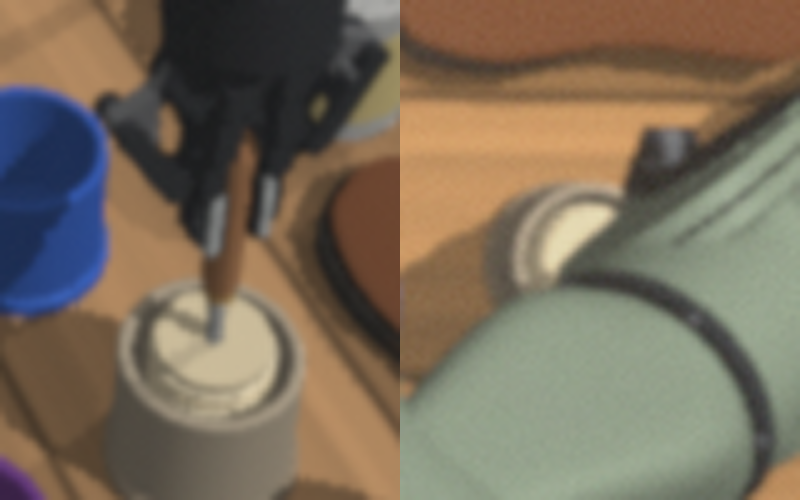

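The side view shows the handle held at about (240,200) in the crop, with the brush nearly upright in the stand. I'll lift it.

Request:
carry_out([
  [[0,0,-0.5,0,0,0,0],[0,0,-1,0,0,0,0],[0,0,-2,0,0,0,0],[0,0,-3,0,0,0,0],[0,0,-3,0,0,0,0],[0,0,-2.5,0,0,0,0],[0,0,-2,0,0,0,0],[0,0,-1,0,0,0,0],[0,0,0,0,0,0,0],[0,0,0,0,0,0,0]],
])

```text
time_s: 10.2
ee_pos: [0.4845, -0.3991, 0.3229]
ee_rot: [-0.0, 0.707, 0.707, 0.0]
wrist_force: [-0.3, -0.1, -1.8]
width: 0.196
grip_force: 58.5
```

```bash
python3 - <<'E'
from h import *
print(cur(),get_obs()["wrist_force"])
rows([(.484,-.041,.325,0,12)])
E
```

```text
[ 0.484515   -0.39905337  0.3228826   0.00152285] [-0.26820205 -0.12462653 -1.82409724]
[2.98, -0.0, -0.02, -0.0, -0.0, 0.0]
[2.98, -0.0, -0.02, -0.0, -0.0, 0.0]
[2.98, -0.0, -0.02, -0.0, -0.0, 0.0]
[2.98, -0.0, -0.02, -0.0, -0.0, 0.0]
[2.98, -0.0, -0.02, -0.0, -0.0, 0.0]
[2.98, -0.0, -0.02, -0.0, -0.0, 0.0]
[2.98, -0.0, -0.02, -0.0, -0.0, 0.0]
[2.98, -0.0, -0.02, -0.0, -0.0, 0.0]
[2.98, -0.0, -0.02, -0.0, -0.0, 0.0]
[2.98, -0.0, -0.02, -0.0, -0.0, 0.0]
[2.98, -0.0, -0.02, -0.0, -0.0, 0.0]
[2.98, -0.0, -0.02, -0.0, -0.0, 0.0]
```

Request:
carry_out([
  [[1.5,0,0,0,0,0,0],[3,0,0,0,0,0,0],[4,0,0,0,0,0,0],[4,0,0,0,0,0,0],[4,0,0,0,0,0,0],[4,0,0,0,0,0,0],[4,0,0,0,0,0,0],[4,0,0,0,0,0,0],[4,0,0,0,0,0,0],[2,0,0,0,0,0,0]],
])

```text
time_s: 11.2
ee_pos: [0.4842, -0.0508, 0.3226]
ee_rot: [-0.001, 0.706, 0.708, -0.0]
wrist_force: [0.1, -0.4, -1.1]
width: 0.194
grip_force: 58.6
```

Request:
carry_out([
  [[1.3,0,0,0,0,0,0],[0,0,0,0,0,0,0],[0,0,0,0,0,0,0],[0,0,0,0,0,0,0]],
])

```text
time_s: 11.6
ee_pos: [0.4845, -0.0424, 0.3234]
ee_rot: [0.0, 0.708, 0.707, -0.0]
wrist_force: [-0.6, -0.7, -1.3]
width: 0.193
grip_force: 58.6
```

```bash
python3 - <<'E'
from h import *
c=cur();print(c)
s=snap("side",3);t=snap("top",3)
e=[c[0],c[1],c[2]-.169]
print("expected end centre px",proj(s,e),"head top",proj(s,[e[0],e[1],e[2]+.075]),"wood low",proj(s,[e[0],e[1],e[2]+.116]))
im=np.zeros((600,800,3),np.uint8)
def draw(c_,x,y):
    im=cv2.resize(c_["img"][y:y+120,x:x+80],None,fx=5,fy=5,interpolation=cv2.INTER_CUBIC)[:,:,::-1].copy()
    for r,z,col in((.022,0,(0,0,255)),(.027,.006,(0,255,0)),(.027,.075,(255,0,0)),(.009,.116,(0,255,255)),(.009,.15,(0,255,255))):
        q=(circ(c_,e,r,e[2]+z)+.5-[x,y])*5;cv2.polylines(im,[(q*8).astype(np.int32)],True,col,1,cv2.LINE_AA,3)
    q=(circ(c_,(.484,-.041),.0375,.104)+.5-[x,y])*5;cv2.polylines(im,[(q*8).astype(np.int32)],True,(255,255,0),1,cv2.LINE_AA,3)
    return im
u=proj(s,e)[0].astype(int);v=proj(t,e)[0].astype(int)
im[:,:400]=draw(s,u[0]-40,u[1]-80);im[:,400:]=draw(t,v[0]-40,v[1]-60)
cv2.imwrite("pics/over.png",im)
E
```

```text
[ 0.4845391  -0.04242576  0.32342626 -0.09098013]
expected end centre px [[302.72074806 264.65521497]] head top [[302.73963268 242.41098327]] wood low [[302.75053413 229.57014633]]
```

View pics/over.png

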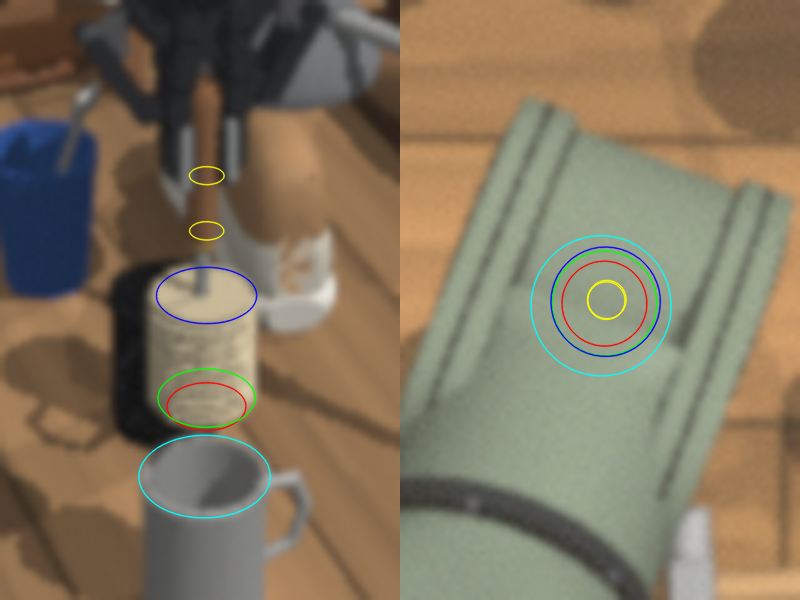

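The brush hangs upright over the pot, with the bristle end at crop (202,425) and the pot rim centre at (204,476). It sits about 1.5 mm left in this view, so I'll shift +x slightly and go down while watching the force.

Request:
carry_out([
  [[0,0.12,1,0,0,0,0],[0,0,2,0,0,0,0],[0,0,2,0,0,0,0],[0,0,1.5,0,0,0,0],[0,0,1.5,0,0,0,0],[0,0,1.5,0,0,0,0],[0,0,1,0,0,0,0],[0,0,0,0,0,0,0]],
])

```text
time_s: 12.5
ee_pos: [0.4854, -0.0414, 0.2174]
ee_rot: [-0.001, 0.707, 0.707, -0.001]
wrist_force: [-0.3, 0.1, -0.6]
width: 0.199
grip_force: 58.6
```

```bash
python3 - <<'E'
from h import *
o=get_obs();print(cur(),o["wrist_force"],o["wrist_torque"])
E
```

```text
[ 0.48544096 -0.04140374  0.21735089 -0.02205924] [-0.3029297   0.08857269 -0.63774524] [ 0.01254156  0.01847298 -0.01820224]
```

Request:
carry_out([
  [[0,0,1.5,0,0,0,0],[0,0,1.2,0,0,0,0],[0,0,0.8,0,0,0,0],[0,0,0.5,0,0,0,0],[0,0,0.4,0,0,0,0],[0,0,0.1,0,0,0,0],[0,0,0,0,0,0,0]],
])

```text
time_s: 13.2
ee_pos: [0.4862, -0.0413, 0.1741]
ee_rot: [0.0, 0.707, 0.707, 0.0]
wrist_force: [0.5, 0.6, 5.1]
width: 0.193
grip_force: 59.3
```

Request:
carry_out([
  [[0,0,-0.7,0,0,0,0],[0,0,-1.5,0,0,0,0],[0,0,-2,0,0,0,0],[0,0,-2,0,0,0,0],[0,0,-2,0,0,0,0],[0,0,-1,0,0,0,0],[0,0,-0.4,0,0,0,0],[0,0,0,0,0,0,0],[0,0,0,0,0,0,0]],
])

```text
time_s: 14.1
ee_pos: [0.4857, -0.0412, 0.2689]
ee_rot: [-0.0, 0.707, 0.707, -0.0]
wrist_force: [0.3, 0.1, -1.7]
width: 0.192
grip_force: 58.7
```

Request:
carry_out([
  [[0,0,1,0,0,0,0],[0,0,2,0,0,0,0],[0,0,2,0,0,0,0],[0,0,2,0,0,0,0],[0,0,1.2,0,0,0,0],[0,0,0.8,0,0,0,0],[0,0,0.4,0,0,0,0],[0,0,0.2,0,0,0,0],[0,0,0,0,0,0,0],[0,0,0,0,0,0,0]],
])

```text
time_s: 15.1
ee_pos: [0.486, -0.0413, 0.174]
ee_rot: [0.0, 0.707, 0.707, 0.0]
wrist_force: [-1.6, 0.9, 7.3]
width: 0.194
grip_force: 59.6
```

Request:
carry_out([
  [[0,0,-0.7,0,0,0,0],[0,0,-1.5,0,0,0,0],[0,0,-2,0,0,0,0],[0,0,-2,0,0,0,0],[0,0,-2,0,0,0,0],[0,0,-1,0,0,0,0],[0,0,-0.4,0,0,0,0],[0,0,0,0,0,0,0],[0,0,0,0,0,0,0]],
])

```text
time_s: 16.0
ee_pos: [0.4857, -0.0411, 0.2689]
ee_rot: [-0.0, 0.707, 0.707, -0.0]
wrist_force: [-0.5, -0.4, -0.8]
width: 0.195
grip_force: 58.7
```

Request:
carry_out([
  [[0,0,1,0,0,0,0],[0,0,2,0,0,0,0],[0,0,2,0,0,0,0],[0,0,2,0,0,0,0],[0,0,1.2,0,0,0,0],[0,0,0.8,0,0,0,0],[0,0,0.4,0,0,0,0],[0,0,0.2,0,0,0,0],[0,0,0,0,0,0,0],[0,0,0,0,0,0,0]],
])

```text
time_s: 17.0
ee_pos: [0.486, -0.0413, 0.174]
ee_rot: [0.0, 0.707, 0.707, 0.0]
wrist_force: [-1.1, 1.0, 6.1]
width: 0.194
grip_force: 59.6
```

Request:
carry_out([
  [[0,0,-0.7,0,0,0,0],[0,0,-1.5,0,0,0,0],[0,0,-2,0,0,0,0],[0,0,-2,0,0,0,0],[0,0,-2,0,0,0,0],[0,0,-1,0,0,0,0],[0,0,-0.4,0,0,0,0],[0,0,0,0,0,0,0],[0,0,0,0,0,0,0]],
])

```text
time_s: 17.9
ee_pos: [0.4856, -0.0411, 0.2689]
ee_rot: [-0.0, 0.707, 0.707, -0.0]
wrist_force: [1.1, 1.1, -0.1]
width: 0.195
grip_force: 58.7
```

Request:
carry_out([
  [[0,0,-1.5,0,0,0,0],[0,0,-2.5,0,0,0,0],[0,0,-1.5,0,0,0,0],[0,0,0,0,0,0,0],[-1.5,0,0,0,0,0,0],[-3,0,0,0,0,0,0],[-4,0,0,0,0,0,0],[-4,0,0,0,0,0,0],[-4,0,0,0,0,0,0],[-4,0,0,0,0,0,0]],
])

```text
time_s: 18.9
ee_pos: [0.4855, -0.2476, 0.3231]
ee_rot: [-0.001, 0.707, 0.707, -0.0]
wrist_force: [1.4, 0.7, 0.0]
width: 0.195
grip_force: 58.8
```

Request:
carry_out([
  [[-4,0,0,0,0,0,0],[-4,0,0,0,0,0,0],[-4,0,0,0,0,0,0],[-2,0,0,0,0,0,0],[-1,0,0,0,0,0,0],[0,0,0,0,0,0,0],[0,0,0,0,0,0,0]],
])

```text
time_s: 19.6
ee_pos: [0.4863, -0.395, 0.324]
ee_rot: [-0.0, 0.707, 0.707, 0.0]
wrist_force: [0.0, 0.6, -0.8]
width: 0.194
grip_force: 58.7
```

```bash
python3 - <<'E'
from h import *
c=cur();print(c)
rows([(.4856,-.3995,c[2],0,1)])
s=snap("side",4)
e=[c[0],c[1],c[2]-.169];x,y=proj(s,e)[0].astype(int)-[60,60]
im=cv2.resize(s["img"][y:y+120,x:x+120],None,fx=5,fy=5,interpolation=cv2.INTER_CUBIC)[:,:,::-1].copy()
for p,r,z,col in((e,.022,e[2],(0,0,255)),(e,.027,e[2]+.075,(255,0,0)),((.484,-.3985),.043,.075,(0,255,0))):
    q=(circ(s,p,r,z)+.5-[x,y])*5;cv2.polylines(im,[(q*8).astype(np.int32)],True,col,1,cv2.LINE_AA,3)
cv2.imwrite("pics/back.png",im)
E
```

```text
[ 0.48628242 -0.39504122  0.32401418  0.06110025]
[-0.45, -0.07, -0.0, -0.0, -0.06, 0.06]
```

View pics/back.png

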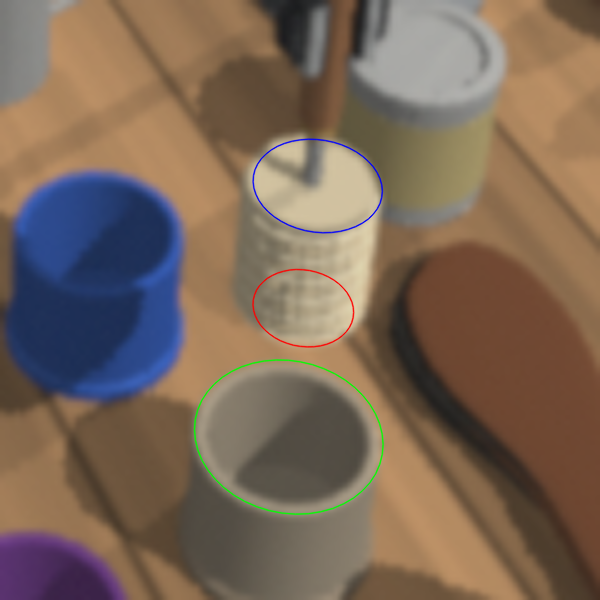

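The stand rim matches the fit, centred at (288,437) in the crop, and the brush hangs over it. I'll lower it into the same pose it was gripped at.

Request:
carry_out([
  [[-0.4,-0.1,1,0,0,0,0],[0,0,2,0,0,0,0],[0,0,2,0,0,0,0],[0,0,2,0,0,0,0],[0,0,2,0,0,0,0],[0,0,2,0,0,0,0],[0,0,1.5,0,0,0,0],[0,0,1,0,0,0,0],[0,0,0.5,0,0,0,0],[0,0,0,0,0,0,0]],
])

```text
time_s: 20.65
ee_pos: [0.4849, -0.4, 0.1842]
ee_rot: [-0.0, 0.707, 0.707, 0.0]
wrist_force: [-0.3, 0.2, -0.2]
width: 0.195
grip_force: 58.7
```

Request:
carry_out([
  [[0,0,0.4,0,0,0,0],[0,0,0.3,0,0,0,0],[0,0,0.1,0,0,0,0],[0,0,0,0,0,0,0],[0,0,0,0,0,0,0]],
])

```text
time_s: 21.15
ee_pos: [0.4849, -0.4003, 0.1767]
ee_rot: [0.0, 0.707, 0.707, 0.0]
wrist_force: [-0.4, -0.5, -1.6]
width: 0.192
grip_force: 58.7
```

Request:
carry_out([
  [[0,0,0.15,0,0,0,0],[0,0,0.1,0,0,0,0],[0,0,0,0,0,0,0]],
])

```text
time_s: 21.45
ee_pos: [0.4852, -0.4006, 0.1751]
ee_rot: [0.001, 0.707, 0.707, 0.0]
wrist_force: [0.1, 1.1, 13.5]
width: 0.195
grip_force: 60.3
```

Request:
carry_out([
  [[0,0,-0.1,0,0,0,0],[0,0,0,0,0,0,0.22],[0,0,0,0,0,0,0.27],[0,0,0,0,0,0,0.35],[0,0,0,0,0,0,0.5],[0,0,0,0,0,0,0.7],[0,0,0,0,0,0,0.7],[0,0,0,0,0,0,0.7]],
], newtons=20)

```text
time_s: 22.25
ee_pos: [0.4849, -0.4002, 0.175]
ee_rot: [0.0, 0.707, 0.707, 0.0]
wrist_force: [0.0, 1.2, -0.5]
width: 0.705
grip_force: 0.0
```

Request:
carry_out([
  [[0,0,-1,0,0,0,0.7],[0,0,-3,0,0,0,0.7],[0,0,-4,0,0,0,0.7],[0,0,-4,0,0,0,0.7],[-2,0,-2,0,0,0,0.7],[-3,-2,0,0,0,0,0.7],[-3,-3,0,0,0,0,0.7],[-3,-3,0,0,0,0,0.7],[0,0,0,0,0,0,0.7],[0,0,0,0,0,0,0.7]],
])

```text
time_s: 23.25
ee_pos: [0.4041, -0.5108, 0.3157]
ee_rot: [0.0, 0.708, 0.707, 0.0]
wrist_force: [1.2, 0.1, -0.1]
width: 0.698
grip_force: 0.0
```

```bash
python3 - <<'E'
from h import *
print(cur())
s=snap("side",5);t=snap("top",5)
im=np.zeros((600,800,3),np.uint8)
im[:480,:400]=cv2.resize(s["img"][150:450,180:430],(400,480))
im[:480,400:]=cv2.resize(t["img"][140:380,150:550],(400,240)).repeat(1,0) if 0 else np.vstack([cv2.resize(t["img"][140:380,150:550],(400,240)),cv2.resize(t["img"][225:315,410:560],(400,240))])
cv2.imwrite("pics/final.png",im[:480,:,::-1])
E
```

```text
[ 0.40412456 -0.51076609  0.31570061 -0.09397504]
```

View pics/final.png

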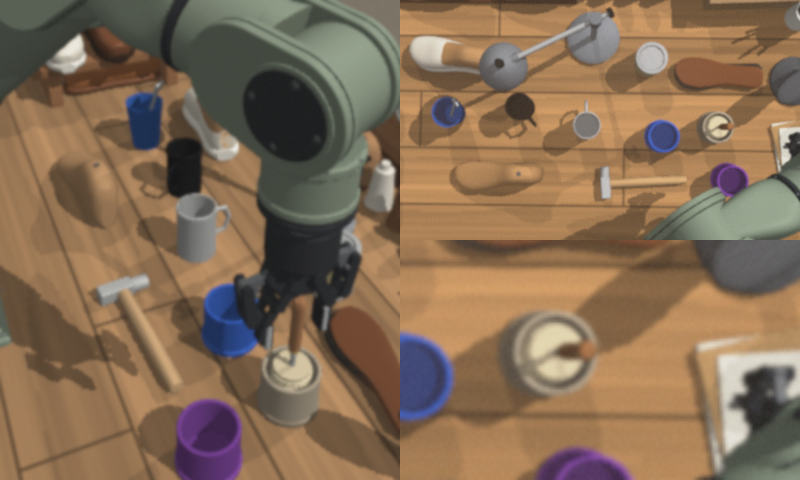

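The final view shows the brush upright in its stand (side crop 290,370), the pot upright in place (198,228) and the lamp well aside (top 503,65). The gripper is touching nothing, so I'm handing in.

```bash
python3 -c "
from station import *
print(hand_in())"
```

```text
the job is handed in; nothing more can be done
None
```

The job is handed in, with no verdict shown: the lamp is swung about 16 cm clear of the pot, the pot got three full strokes from floor to rim, and the brush is back upright in its stand, all in about 23 of the 62 s.

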